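# Wedge the wheel jig's rest up to its red stop

### The arm

A 7-joint arm with a two-finger parallel gripper is mounted at the origin on the work surface. World frame = base frame: x ahead of the robot, y to its left, z up, the work surface at z = 0. Lengths are in m, angles in rad, forces in N, time in s.
With the tool pointing down it reaches from about 0.35 to 0.9 m from the base axis. Payload 8.1 kg.
Tool frame: the origin (TCP) lies midway between the tips of the shut fingers; the grasp point (between the pads) lies grip_depth behind it (grip_depth is the distance from the TCP to the grasp point, in m); x points along the fingers, z is the direction in which the jaws open and shut, and the axes are right-handed (so a half turn about x gives the same grasp; the last joint's range is limited). The gripper opens to 85 mm and grips with 20 to 120 N. Pads are 22 mm wide; open, the fingers measure 114 mm over their backs; the gripper's body (76 mm by 85 mm) begins 54 mm behind the grasp point. The pads swing forward as they close: fully open they stand 13 mm farther back than shut.
Start: joints at [1.135, 0.434, 0.025, 1.573, -0.012, 1.134, -0.075], TCP at [0.204, -0.591, 0.231] pointing down, gripper open.
Joint ranges: [-2.62, 2.62], [-0.44, 2.09], [-1.27, 1.32], [0.08, 2.57], [-1.32, 4.46], [0.12, 2], [-2.74, 2.74]. Speed limits (rad/s): [2.22, 2.22, 3.01, 3.01, 3.14, 3.14, 3.14].

### API

Orientations are given as a unit quaternion [w, x, y, z].
In Python, from bench import get_obs, capture, get_calibration, sign_off, search_frame, regions_of, grip_depth gives the robot as it stands.
- The arm moves only by the tool servo_tool, never from a script. Its argument "deltas" is a list of rows, each an object of numbers: "x", "y", "z": the shift along the world's x, y, z in m; "ax", "ay", "az": the turn, a rotation vector about the world's x, y, z in degrees; "gripper": the closure, from 0 (fully open) to 1 (shut). A call has 1 to 20 rows; each row shifts and turns the commanded pose from where the row before left it; what a row does not reach is not made up. A row lasts 1/12 s, in which the tool goes at most 41.7 mm and 7.16 degrees, less where a joint would pass 70% of its speed; a pose out of reach is approached as far as the arm can. A call with a gripper value outside its range is refused whole. The fingers move at their own pace and stop on an object; "grip_force" is the grip in N (left out, the last holds). Time passes only in rows, so rows that do not move let the fingers close. It gives the time, the measured TCP pose, the force and the opening at its end, in the units of the state.
- get_obs(): the state, without advancing time (a new reading comes with each control period).
- capture(name): name is "side" or "top"; returns (picture, depth): 400x640x3 uint8, red, green, blue; 400x640 float32, m along the optical axis (not along the pixel's ray), 0 where there is no reading.
- get_calibration(name): a dict with "fovy" (degrees; the focal length in pixels is half the picture's height over the tangent of half this angle, whatever the lens; pixels are square), "cx", "cy" (the principal point, pixels), "world_to_cam" (4x4, takes a point from world to camera coordinates). Camera axes: x right, y up, looking along -z (the intrinsics and any distortion apply to the point x, -y, -z); pixel columns grow to the right and rows downward; lengths in m; the calibration is good to about 2 mm. A picture is of the moment at which its call begins. get_calibration takes no time and is no camera call.
- sign_off(): hands the job in, once; it reports no verdict.
Trained networks look in the newest picture that a camera, given by its name, has taken for a name from the list of things; names that differ only in an ending like _2 or _b are one class to them, and where a whole thing is asked for, a point or a joint stands for the part that bears it (a point fixed in the world has none). Each returns a list of dicts, best first, with "conf" (0 to 1); they miss things now and then, are a little off and sometimes report something else, mostly with a low value. They report only what shows in the picture. A call takes as long as a camera call.
- search_frame(camera, label): "at" ([column, row] in pixels, amid what is visible of it).
- regions_of(camera, label): "pixels" (400x640 bool, what is visible of it) and "at" ([column, row] in pixels, amid what is visible of it).
The state is a dict: "t": time; "joint_pos": joint angles; "joint_vel": joint speeds; "joint_torque": joint torques, N m; "tool_pos": TCP position; "tool_rot": TCP orientation; "ft_force": force on the tool from outside, world axes, zero at the start; "torque": the same for the moment, N m; "width": opening from 0.0 (shut) to 1.0 (fully open).
Only numpy, scipy, OpenCV 4.12 (cv2) and the standard library are available. Lean on these libraries where they do the work, as an engineer would, in place of code of your own. Each camera call takes 0.05 s, during which the arm holds its last target.

### The job

Take the steel wedge by its orange grip, lay it flat on the bench in front of the wheel jig and slide it straight in, thin end first, under the nose of the aluminium rest, until the rest has risen all the way to the red height stop and the wedge holds it snug against the stop. Stop as soon as it bears firmly against the red stop, do not force it; then let go, press it home once more from behind if it has eased, and leave the rest held up firmly by the wedge alone. Keep the gripper off the jig and leave the other things on the bench where they are.

Things in the scene. Friction and masses are not known exactly. Their poses are not given: they have to be found in the camera images.
- jig: Fixed wheel jig: grey foot 100 x 120 mm, beginning 25 mm on the -x side of the origin, and a steel column 34 x 50 mm, 158 mm high. Origin: on the column's axis, 0 to 5 mm above the bench top (z = 0), as the jig is packed up differently each time. +z up; +x is the direction in which the wedge slides in, from the open front towards the column. The rest sticks out 145 mm towards -x.
- rest: Aluminium rest, 60 mm wide, 112 mm long, with a 50 mm black wheel on top (centre 78 mm behind the nose, top 71 mm above the origin). Slides only up, about 8 mm, from its lowest place (at the start) to the red stop; 0.4 to 0.65 kg, drops by its weight. Origin: middle of the lowest line of its round nose (radius 5 mm), at the start 9 to 14 mm above the bench. Axes as the jig's: +x inwards under it.
- red_stop (a point): Middle of the underside of the red stop block on the column's front, 100 mm above the jig's origin; the rest's upright carriage meets it when the rest is fully up. Too coarsely measured to set the wedge by: feel for it.
- wedge: Loose steel wedge, 155 mm long, 34 mm wide, about 0.4 kg, smooth faces (friction about 0.3), flat underside. Origin: centre of the underside; +x points to the thin end. The top slopes from 3 mm thick at the toe (x = +77.5 mm) up to 25 mm at x = -32.5 mm: 1 mm of lift per 5 mm of travel, some 40 mm of travel from first touch to the stop. Stays where it is pushed.
- wedge_grip (a point): Centre of the orange grip block, 30 mm above the underside, at wedge x = -55 mm. Block 45 mm long, 24 mm wide (wedge y), top at 55 mm, upright back face at x = -77.5 mm. Push needed: 1 to 3 N to slide, then a steady 4 to 9 N while the rest rises, then 2 to 4 N more per mm at the stop. About 8 N over the steady push is snug; letting go of a gripped wedge can lose half of it, pushing on its back face does not.
- wedge_toe (a point): Middle of the wedge's thin end, on its underside (77.5 mm along +x from the wedge's origin).
- spare_wheel: Loose black suitcase wheel with a grey hub lying flat, 50 mm across, 20 mm high; origin at its underside's centre. Leave alone.
- glue_bottle: Small white bottle with a yellow cap, 42 mm across, 85 mm high; origin at its underside's centre. Leave alone.
- screwdriver: Blue-handled screwdriver lying on the bench, about 200 mm long; origin near its middle, +x towards the tip. Leave alone.

How it is judged:
On the way, in this order (a step that is already met when the one before it is completed fails the run):
1. the wedge's toe is under the nose of the rest while the rest is still down (x of wedge_toe in the frame of rest above 0.004 m and y of wedge_toe in the frame of rest between -0.025 and 0.025 m and z of rest in the frame of jig below 0.0105 m), for 0.05 s.
2. the wedge has lifted the rest part of the way (z of rest in the frame of jig above 0.0125 m and contact force between wedge and rest above 1 N), for 0.05 s.
At the end, for the whole second after the job is handed in: The rest is up at the red stop (7.3 of 8 mm or more); the wedge, flat (0.06 rad), pointing straight in (0.2 rad), still and let go, bears on it with over 7.5 N (its weight is 4 to 6.5 N); spare wheel, bottle and screwdriver are within 20 mm of where they were (z of rest in the frame of jig above 0.0163 m and contact force between wedge and rest above 7.5 N and angle between wedge's own z axis and vertical below 0.06 rad and angle between the x axis of wedge and the x axis of jig, either way round below 0.2 rad and linear speed of wedge below 0.01 m/s and not (distance of spare_wheel from where it was at the start of the episode above 0.02 m) and not (distance of glue_bottle from where it was at the start of the episode above 0.02 m) and not (distance of screwdriver from where it was at the start of the episode above 0.02 m)); the robot touches nothing.
It fails at once if the wedge is forced: it bears on the rest with more than 28 N (contact force between wedge and rest above 28 N).
It fails at once if the gripper or arm presses on the jig or its rest (over 2 N) (contact force between any of the fingers, the arm and jig above 2 N).
It fails at once if a bystander is pushed more than 20 mm away (distance of any of spare_wheel, glue_bottle, screwdriver from where it was at the start of the episode above 0.02 m).
It also fails if it takes over 69 s, if anything falls off the work surface, if the arm or the gripper's body presses on something with over 40 N, if the wrist force passes 120 N, or if a joint passes its speed limit or range.

## Working session

There is one attempt and no reset: what is moved stays moved. The work goes in short steps, Python scripts to look and compute and a tool call to move; the robot and the scene stay as the last step left them, time stands still between calls to the robot, and variables do not carry over. Pictures are saved under pics/ and viewed, and the job is handed in when it is done.

Besides the shell and the picture viewer there is one more tool, called after "Emit:" in YAML: its name, and indented under it one key for each argument. servo_tool: Moves the arm, as the interface text tells. Its arguments: {"type":"object","properties":{"deltas":{"type":"array"},"grip_force":{"type":"number"}},"required":["deltas"]}

```bash
mkdir -p pics; ls; cat > h.py <<'E'
import numpy as np, cv2
from bench import *
def save(n,img): cv2.imwrite('pics/'+n,img[:,:,::-1])
def cam(name):
    c=get_calibration(name); f=200/np.tan(np.radians(c['fovy'])/2)
    return c,f,np.array(c['world_to_cam'])
def pts(name,depth):
    c,f,W=cam(name); v,u=np.mgrid[0:400,0:640]
    P=np.stack([(u-c['cx'])/f*depth,-(v-c['cy'])/f*depth,-depth,np.ones_like(depth)],-1)
    return (P@np.linalg.inv(W).T)[...,:3]
def proj(name,p):
    c,f,W=cam(name); q=W@np.r_[p,1]; d=-q[2]
    return c['cx']+f*q[0]/d, c['cy']-f*q[1]/d
E
python3 - <<'E'
from h import *
print({k:v for k,v in get_calibration('side').items()});print(get_calibration('top'))
for n in('side','top'):
    im,d=capture(n); save(n+'0.png',im); np.savez('/tmp/'+n,im=im,d=d)
    for l in('jig','rest','wedge','wedge_grip','wedge_toe','red_stop','spare_wheel','glue_bottle','screwdriver'):
        try: print(n,l,[(np.round(r['at']),round(r['conf'],2)) for r in search_frame(n,l)])
        except Exception as e: print(l,e)
print(get_obs(),grip_depth)
E
```

```text
pics
{'fovy': 48.466601545659714, 'cx': 314.9379281187934, 'cy': 200.00284308379196, 'world_to_cam': array([[-0.99241605, -0.12256677,  0.00936821,  0.54365788],
       [ 0.09467548, -0.7135212 ,  0.6942075 , -0.12539055],
       [-0.07840236,  0.68982961,  0.71971396, -1.00155154],
       [ 0.        ,  0.        ,  0.        ,  1.        ]])}
{'fovy': 55.372519876265, 'cx': 312.57148841965505, 'cy': 200.99636009026472, 'world_to_cam': array([[ 0.02946509, -0.99954072,  0.00708161, -0.07261799],
       [ 0.99891543,  0.02970071,  0.03585838, -0.53439135],
       [-0.03605224,  0.00601736,  0.99933179, -1.10294323],
       [ 0.        ,  0.        ,  0.        ,  1.        ]])}
side jig [(array([308., 296.]), 0.78)]
side rest [(array([329., 259.]), 0.98)]
side wedge [(array([341., 158.]), 0.59)]
side wedge_grip [(array([344., 159.]), 0.81)]
side wedge_toe [(array([343., 158.]), 0.79)]
side red_stop [(array([312., 297.]), 0.75)]
side spare_wheel [(array([229., 262.]), 0.73), (array([343., 158.]), 0.55)]
side glue_bottle [(array([400., 333.]), 0.79)]
side screwdriver [(array([248., 171
[... 473 characters left out ...]
nt_pos': array([ 1.13541537,  0.43445551,  0.02499631,  1.57318193, -0.01157506,
        1.13398927, -0.0750973 ]), 'joint_vel': array([-1.37346905e-03, -1.67975448e-03,  1.44032354e-03,  6.75418149e-04,
       -2.52373405e-04,  4.56471732e-04, -5.64894172e-05]), 'joint_torque': array([-6.87340234e-04, -6.70279312e+01,  1.02402784e+00, -3.16560388e+01,
        1.55016262e-02,  2.54901206e-03, -8.97050711e-06]), 'tool_pos': array([ 0.20415017, -0.59074874,  0.23135747]), 'tool_rot': array([ 0.57592021,  0.41027232,  0.57586462, -0.41033214]), 'ft_force': array([-0.02251691, -0.13637897, -0.1276999 ]), 'torque': array([ 0.01595274, -0.03426537,  0.010612  ]), 'width': 0.998838620159157} 0.0187
```

View pics/side0.png

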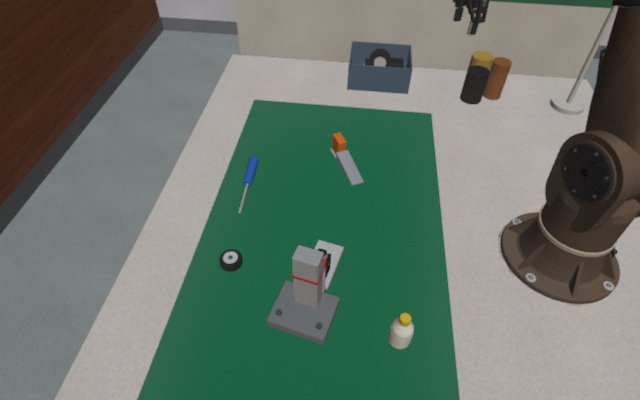

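View pics/top0.png

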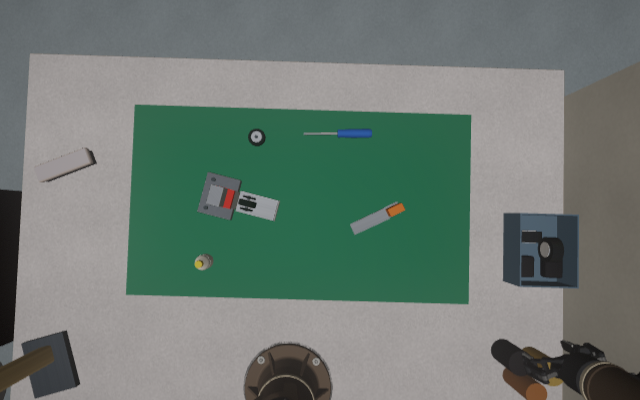

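The top view shows the jig near (220,197) with its rest and nose towards (278,210). The wedge runs from its toe at about (352,229) to the orange grip at about (397,209). Next I'll measure both from depth and colour.

```bash
python3 - <<'E'
from h import *
for n in('top','side'):
    z=np.load('/tmp/'+n+'.npz'); im,d=z['im'],z['d']; P=pts(n,d)
    hsv=cv2.cvtColor(im,cv2.COLOR_RGB2HSV)
    X=P[...,0];Y=P[...,1];Z=P[...,2]
    g=(hsv[...,0]>60)&(hsv[...,0]<85)&(hsv[...,1]>150)
    print(n,'mat z',np.median(Z[g]), np.round(np.polyfit(Y[g],Z[g],1),4))
    ork=(hsv[...,0]>5)&(hsv[...,0]<18)&(hsv[...,1]>180)&(X>.3)&(Y<-.1)
    q=P[ork]; print('orange',ork.sum(),np.round(np.median(q,0),4),np.round(np.percentile(q,[5,95],axis=0),4))
    r=regions_of(n,'wedge')
    for l in('wedge','rest','jig','wedge_grip'):
        for r in regions_of(n,l)[:2]:
            m=r['pixels']&(d>0); q=P[m]
            print(l,round(r['conf'],2),m.sum(),np.round(np.median(q,0),4))
            rr=cv2.minAreaRect(q[:,:2].astype(np.float32)*1000); print('  rect',rr)
            np.save(f'/tmp/{n}_{l}_{round(r["conf"],2)}.npy',m)
    b=cv2.resize(im[150:260,170:430] if n=='top' else im[120:350,190:430],None,fx=3,fy=3 if n=='top' else 2.6,interpolation=cv2.INTER_CUBIC) if n=='top' else cv2.resize(im[120:350,190:430],None,fx=2.6,fy=2.6,interpolation=cv2.INTER_CUBIC)
    save(n+'z.png',b)
E
```

```text
top mat z 0.00011683362984904466 [0.0089 0.0056]
orange 126 [ 0.5188 -0.2882  0.0544] [[ 0.5048 -0.3081  0.0494]
 [ 0.5308 -0.2712  0.0574]]
wedge 0.62 637 [ 0.4958 -0.2436  0.0163]
  rect ((495.6807556152344, -243.7471923828125), (35.021209716796875, 158.3219757080078), 27.297327041625977)
wedge 0.55 228 [0.7198 0.1113 0.0197]
  rect ((719.9933471679688, 112.59580993652344), (46.494876861572266, 46.98402404785156), 65.79914093017578)
rest 0.74 917 [0.5207 0.1064 0.0261]
  rect ((520.7217407226562, 106.33486938476562), (123.54148864746094, 60.560970306396484), 76.98949432373047)
jig 0.92 2365 [0.5297 0.1731 0.0245]
  rect ((532.8407592773438, 158.468994140625), (230.9307403564453, 125.37543487548828), 76.42692565917969)
wedge_grip 0.95 619 [ 0.4958 -0.2447  0.0172]
  rect ((494.2908935546875, -243.61843872070312), (35.19648742675781, 156.7510528564453), 27.601455688476562)
side mat z 0.0004670179462868407 [0.0386 0.0003]
orange 384 [ 2.0234 -0.9137 -0.1035] [[ 0.5067 -1.4952 -0.3933]
 [ 2.0341 -0.2677  0.0556]]
wedge 0.67 717 [ 0.4991 -0.2424  0.0164]
  rect ((492.79962158203125, -239.08731079101562), (39.569557189941406, 155.1542205810547), 24.603979110717773)
rest 0.69 614 [0.505  0.1016 0.0259]
  rect ((520.4412231445312, 111.2841567993164), (128.1425018310547, 58.53153991699219), 77.208740234375)
jig 0.57 4782 [0.5336 0.21   0.0229]
  rect ((529.430908203125, 149.1724395751953), (242.73638916015625, 119.54059600830078), 77.13175964355469)
wedge_grip 0.88 771 [ 0.5008 -0.2475  0.016 ]
  rect ((502.9996337890625, -271.80035400390625), (50.75477981567383, 219.4833221435547), 27.5526180267334)
```

View pics/topz.png

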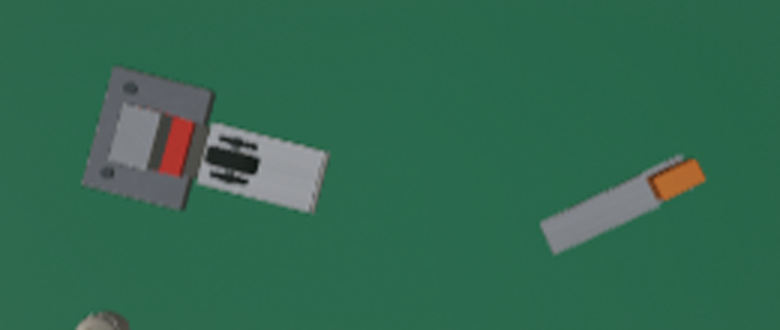

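View pics/sidez.png

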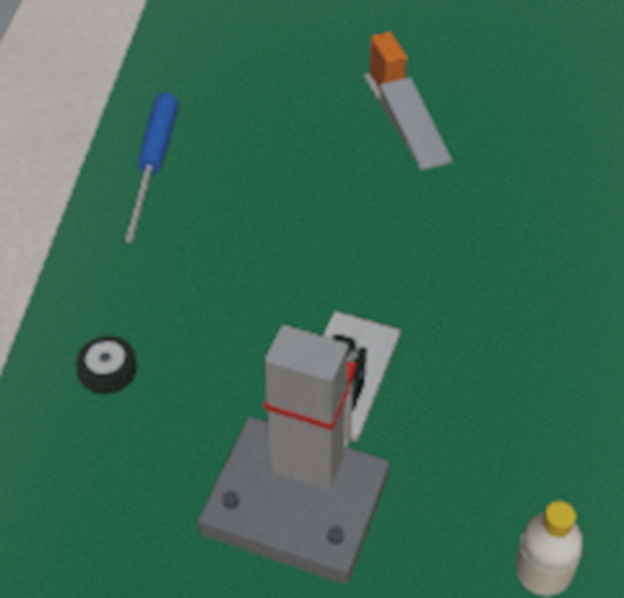

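```bash
python3 - <<'E'
from h import *
from scipy.spatial.transform import Rotation as R
o=get_obs(); q=o['tool_rot']; M=R.from_quat([q[1],q[2],q[3],q[0]]).as_matrix(); print(np.round(M,3)); print('tool z yaw',np.degrees(np.arctan2(M[1,2],M[0,2])))
z=np.load('/tmp/top.npz'); im,d=z['im'],z['d']; P=pts('top',d);hsv=cv2.cvtColor(im,cv2.COLOR_RGB2HSV)
green=(hsv[...,0]>55)&(hsv[...,0]<90)&(hsv[...,1]>110)
X,Y,Z=P[...,0],P[...,1],P[...,2]
# wedge: nongreen in box
m=~green&(X>.38)&(X<.6)&(Y>-.36)&(Y<-.13)
q=P[m]; print(m.sum(),cv2.minAreaRect(q[:,:2].astype(np.float32)*1000))
ork=(hsv[...,0]>5)&(hsv[...,0]<18)&(hsv[...,1]>150)&(X>.4)&(X<.6)&(Y<-.1)&(Y>-.4)&(Z>.047)
print('grip top',ork.sum(),P[ork].mean(0),cv2.minAreaRect(P[ork][:,:2].astype(np.float32)*1000))
# rest/jig frame
a=np.radians(76.9); ex=np.array([np.cos(a),np.sin(a)]);ey=np.array([-np.sin(a),np.cos(a)])
m=~green&(X>.4)&(X<.65)&(Y>0.03)&(Y<.3)
def rect(mm,l):
    r=cv2.minAreaRect(P[mm][:,:2].astype(np.float32)*1000); print(l,mm.sum(),r)
rect(m&(Y<.13)&(Z>.01)&(Z<.05),'restplate')
rect(m&(Z>.145),'coltop'); rect(m&(Z>.005)&(Z<.04)&(Y>.17),'foot')
k=P[m&(Z>.145)].mean(0); print('coltop mean',k)
kk=m&(Y<.12)&(Z>.01); t=(P[kk][:,:2]-k[:2]); print('rest x range',np.percentile(t@ex,[0,1,5,50]),'y',np.percentile(t@ey,[1,50,99]), 'z',np.median(P[kk][:,2]))
import math
red=((hsv[...,0]<5)|(hsv[...,0]>174))&(hsv[...,1]>130)&m
print('red',red.sum(),P[red].mean(0))
E
```

```text
[[ 0.     0.945  0.327]
 [-0.     0.327 -0.945]
 [-1.    -0.     0.   ]]
tool z yaw -70.9354357393217
732 ((494.7294616699219, -248.54861450195312), (39.76632308959961, 169.16729736328125), 27.51122283935547)
grip top 135 [ 0.51917777 -0.29019952  0.05433657] ((519.1384887695312, -290.3715515136719), (23.554851531982422, 44.065364837646484), 26.967952728271484)
restplate 549 ((516.6305541992188, 89.97402954101562), (91.77268981933594, 59.922298431396484), 77.36044311523438)
coltop 294 ((539.9012451171875, 191.46926879882812), (34.386627197265625, 49.79289627075195), 76.51480102539062)
foot 834 ((544.728759765625, 216.15606689453125), (99.2826919555664, 120.84954833984375), 78.31117248535156)
coltop mean [0.53940065 0.1896737  0.16131302]
rest x range [-0.14814855 -0.14725256 -0.14434654 -0.10709736] y [-0.02994851 -0.00151231  0.02893156] z 0.025416193712932467
red 146 [0.53267057 0.16596518 0.11312683]
```

Emit:
servo_tool:
  deltas:
    - {"x":0.0225,"y":0.0215,"az":7}
    - {"x":0.0225,"y":0.0215,"az":7}
    - {"x":0.0225,"y":0.0215,"az":7}
    - {"x":0.0225,"y":0.0215,"az":7}
    - {"x":0.0225,"y":0.0215,"az":7}
    - {"x":0.0225,"y":0.0215,"az":7}
    - {"x":0.0225,"y":0.0215,"az":7}
    - {"x":0.0225,"y":0.0215,"az":7}
    - {"x":0.0225,"y":0.0215,"az":7}
    - {"x":0.0225,"y":0.0215,"az":7}
    - {"x":0.0225,"y":0.0215,"az":7}
    - {"x":0.0225,"y":0.0215,"az":7}
    - {"x":0.0225,"y":0.0215,"az":7}
    - {"x":0.0225,"y":0.0215,"az":7}
    - {}
    - {}
  grip_force: 60

```text
invalid input
```

Emit:
servo_tool:
  deltas:
    - {"x":0.0225,"y":0.0215,"az":7}
    - {"x":0.0225,"y":0.0215,"az":7}
    - {"x":0.0225,"y":0.0215,"az":7}
    - {"x":0.0225,"y":0.0215,"az":7}
    - {"x":0.0225,"y":0.0215,"az":7}
    - {"x":0.0225,"y":0.0215,"az":7}
    - {"x":0.0225,"y":0.0215,"az":7}
    - {"x":0.0225,"y":0.0215,"az":7}
    - {"x":0.0225,"y":0.0215,"az":7}
    - {"x":0.0225,"y":0.0215,"az":7}
    - {"x":0.0225,"y":0.0215,"az":7}
    - {"x":0.0225,"y":0.0215,"az":7}
    - {"x":0.0225,"y":0.0215,"az":7}
    - {"x":0.0225,"y":0.0215,"az":7}
    - {"x":0}
    - {"x":0}
  grip_force: 60

```text
invalid input
```

Emit:
servo_tool:
  deltas:
    - {"x":0.0225,"y":0.0215,"z":0,"ax":0,"ay":0,"az":7,"gripper":0}

```text
t: 1.58
tool_pos: [0.2209, -0.573, 0.2311]
tool_rot: [0.597, 0.376, 0.599, -0.379]
ft_force: [-1.0, -0.4, -0.4]
width: 1.001
```

Emit:
servo_tool:
  deltas:
    - {"x":0.0225,"y":0.0215,"z":0,"ax":0,"ay":0,"az":7,"gripper":0}
    - {"x":0.0225,"y":0.0215,"z":0,"ax":0,"ay":0,"az":7,"gripper":0}
    - {"x":0.0225,"y":0.0215,"z":0,"ax":0,"ay":0,"az":7,"gripper":0}
    - {"x":0.0225,"y":0.0215,"z":0,"ax":0,"ay":0,"az":7,"gripper":0}
    - {"x":0.0225,"y":0.0215,"z":0,"ax":0,"ay":0,"az":7,"gripper":0}
    - {"x":0.0225,"y":0.0215,"z":0,"ax":0,"ay":0,"az":7,"gripper":0}
    - {"x":0.0225,"y":0.0215,"z":0,"ax":0,"ay":0,"az":7,"gripper":0}
    - {"x":0.0225,"y":0.0215,"z":0,"ax":0,"ay":0,"az":7,"gripper":0}
    - {"x":0.0225,"y":0.0215,"z":0,"ax":0,"ay":0,"az":7,"gripper":0}
    - {"x":0.0225,"y":0.0215,"z":0,"ax":0,"ay":0,"az":7,"gripper":0}
    - {"x":0.0225,"y":0.0215,"z":0,"ax":0,"ay":0,"az":7,"gripper":0}
    - {"x":0.0225,"y":0.0215,"z":0,"ax":0,"ay":0,"az":7,"gripper":0}
    - {"x":0.0225,"y":0.0215,"z":0,"ax":0,"ay":0,"az":7,"gripper":0}
    - {"x":0,"y":0,"z":0,"ax":0,"ay":0,"az":0,"gripper":0}
    - {"x":0,"y":0,"z":0,"ax":0,"ay":0,"az":0,"gripper":0}
  grip_force: 60

```text
t: 2.83
tool_pos: [0.5205, -0.2877, 0.2313]
tool_rot: [0.687, -0.166, 0.687, 0.167]
ft_force: [-0.7, -0.9, -0.4]
width: 1.003
```

```bash
cat > st.py <<'E'
from h import *
from scipy.spatial.transform import Rotation as R
def st():
    o=get_obs(); q=o['tool_rot']; M=R.from_quat([q[1],q[2],q[3],q[0]]).as_matrix()
    a=np.radians(77); ex=np.array([np.cos(a),np.sin(a),0]); ey=np.array([-np.sin(a),np.cos(a),0])
    p=o['tool_pos']-np.array([.507,.049,0]); f=o['ft_force']
    print('t',round(o['t'],2),'tcp',np.round(o['tool_pos'],4),'tool z yaw',round(np.degrees(np.arctan2(M[1,2],M[0,2])),2),'down',np.round(M[:,0],3),'width',round(o['width'],3))
    print('jig-frame rel nose (mm)',np.round([1000*p@ex,1000*p@ey],1),'F along/lat/z',np.round([f@ex,f@ey,f[2]],2),'q',np.round(o['joint_pos'],2))
if __name__=='__main__': st()
E
python3 st.py
```

```text
t 2.83 tcp [ 0.5205 -0.2877  0.2313] tool z yaw 27.27 down [ 0.001  0.001 -1.   ] width 1.003
jig-frame rel nose (mm) [-325.   -88.9] F along/lat/z [-1.01  0.46 -0.4 ] q [ 0.74  0.43 -0.47  1.62  0.21  1.14  0.7 ]
```

Emit:
servo_tool:
  deltas:
    - {"x":-0.0013,"y":-0.0024,"z":-0.02,"ax":0,"ay":0,"az":0,"gripper":0}
    - {"x":0,"y":0,"z":-0.03,"ax":0,"ay":0,"az":0,"gripper":0}
    - {"x":0,"y":0,"z":-0.03,"ax":0,"ay":0,"az":0,"gripper":0}
    - {"x":0,"y":0,"z":-0.03,"ax":0,"ay":0,"az":0,"gripper":0}
    - {"x":0,"y":0,"z":-0.03,"ax":0,"ay":0,"az":0,"gripper":0}
    - {"x":0,"y":0,"z":-0.02,"ax":0,"ay":0,"az":0,"gripper":0}
    - {"x":0,"y":0,"z":-0.02,"ax":0,"ay":0,"az":0,"gripper":0}
    - {"x":0,"y":0,"z":-0.015,"ax":0,"ay":0,"az":0,"gripper":0}
    - {"x":0,"y":0,"z":-0.013,"ax":0,"ay":0,"az":0,"gripper":0}
    - {"x":0,"y":0,"z":0,"ax":0,"ay":0,"az":0,"gripper":0}
    - {"x":0,"y":0,"z":0,"ax":0,"ay":0,"az":0,"gripper":0}

```text
t: 3.75
tool_pos: [0.5172, -0.2928, 0.0231]
tool_rot: [0.687, -0.165, 0.688, 0.165]
ft_force: [-0.2, 0.2, 1.2]
width: 1.0
```

```bash
python3 - <<'E'
from st import *
st(); im,d=capture('side'); save('side1.png',cv2.resize(im[100:260,220:460],None,fx=3,fy=3))
E
```

```text
t 3.75 tcp [ 0.5172 -0.2928  0.0231] tool z yaw 26.99 down [-0.001 -0.    -1.   ] width 1.0
jig-frame rel nose (mm) [-330.7  -86.9] F along/lat/z [0.14 0.26 1.24] q [ 0.69  0.66 -0.38  1.82  0.35  0.73  0.58]
```

View pics/side1.png

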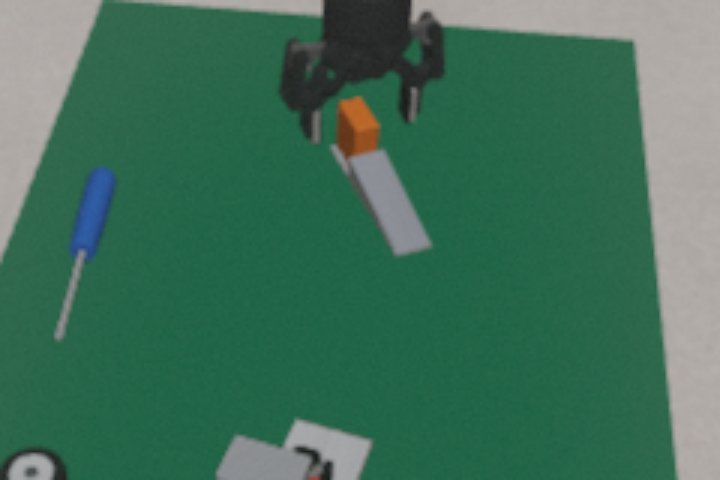

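The fingers straddle the orange grip at (357,125) in the crop, so I'll close on it.

Emit:
servo_tool:
  deltas:
    - {"x":0,"y":0,"z":0,"ax":0,"ay":0,"az":0,"gripper":1}
    - {"x":0,"y":0,"z":0,"ax":0,"ay":0,"az":0,"gripper":1}
    - {"x":0,"y":0,"z":0,"ax":0,"ay":0,"az":0,"gripper":1}
    - {"x":0,"y":0,"z":0,"ax":0,"ay":0,"az":0,"gripper":1}
    - {"x":0,"y":0,"z":0,"ax":0,"ay":0,"az":0,"gripper":1}
    - {"x":0,"y":0,"z":0,"ax":0,"ay":0,"az":0,"gripper":1}
    - {"x":0,"y":0,"z":0,"ax":0,"ay":0,"az":0,"gripper":1}
    - {"x":0,"y":0,"z":0,"ax":0,"ay":0,"az":0,"gripper":1}
    - {"x":0,"y":0,"z":0,"ax":0,"ay":0,"az":0,"gripper":1}
    - {"x":0,"y":0,"z":0,"ax":0,"ay":0,"az":0,"gripper":1}
    - {"x":0,"y":0,"z":0,"ax":0,"ay":0,"az":0,"gripper":1}
    - {"x":0,"y":0,"z":0,"ax":0,"ay":0,"az":0,"gripper":1}
  grip_force: 60

```text
t: 4.8
tool_pos: [0.5184, -0.2922, 0.0239]
tool_rot: [0.688, -0.166, 0.687, 0.165]
ft_force: [-0.6, 0.3, 6.8]
width: 0.271
```

```bash
python3 st.py
```

```text
t 4.8 tcp [ 0.5184 -0.2922  0.0239] tool z yaw 27.07 down [ 0.001 -0.    -1.   ] width 0.271
jig-frame rel nose (mm) [-329.9  -87.8] F along/lat/z [0.17 0.62 6.84] q [ 0.69  0.66 -0.38  1.82  0.35  0.73  0.58]
```

Emit:
servo_tool:
  deltas:
    - {"x":0,"y":0,"z":0.001,"ax":0,"ay":0,"az":0,"gripper":1}
    - {"x":0,"y":0,"z":0,"ax":0,"ay":0,"az":0,"gripper":1}
    - {"x":-0.003,"y":0.0115,"z":0,"ax":0,"ay":0,"az":-2.5,"gripper":1}
    - {"x":-0.003,"y":0.0115,"z":0,"ax":0,"ay":0,"az":-2.5,"gripper":1}
    - {"x":-0.003,"y":0.0115,"z":0,"ax":0,"ay":0,"az":-2.5,"gripper":1}
    - {"x":-0.003,"y":0.0115,"z":0,"ax":0,"ay":0,"az":-2.5,"gripper":1}
    - {"x":-0.003,"y":0.0115,"z":0,"ax":0,"ay":0,"az":-2.5,"gripper":1}
    - {"x":-0.003,"y":0.0115,"z":0,"ax":0,"ay":0,"az":-2.5,"gripper":1}
    - {"x":-0.003,"y":0.0115,"z":0,"ax":0,"ay":0,"az":-2.5,"gripper":1}
    - {"x":-0.003,"y":0.0115,"z":0,"ax":0,"ay":0,"az":-2.5,"gripper":1}
    - {"x":0,"y":0,"z":0,"ax":0,"ay":0,"az":0,"gripper":1}

```text
t: 5.72
tool_pos: [0.4929, -0.1973, 0.024]
tool_rot: [0.705, -0.043, 0.706, 0.044]
ft_force: [-0.2, -0.8, -3.9]
width: 0.272
```

```bash
python3 - <<'E'
from st import *
st(); im,d=capture('side'); save('side2.png',cv2.resize(im[100:260,220:460],None,fx=3,fy=3))
E
```

```text
t 5.72 tcp [ 0.4929 -0.1973  0.024 ] tool z yaw 7.1 down [-0.002  0.002 -1.   ] width 0.272
jig-frame rel nose (mm) [-243.2  -41.7] F along/lat/z [-0.78 -0.01 -3.92] q [ 0.49  0.57 -0.29  1.99  0.27  0.62  0.15]
```

View pics/side2.png

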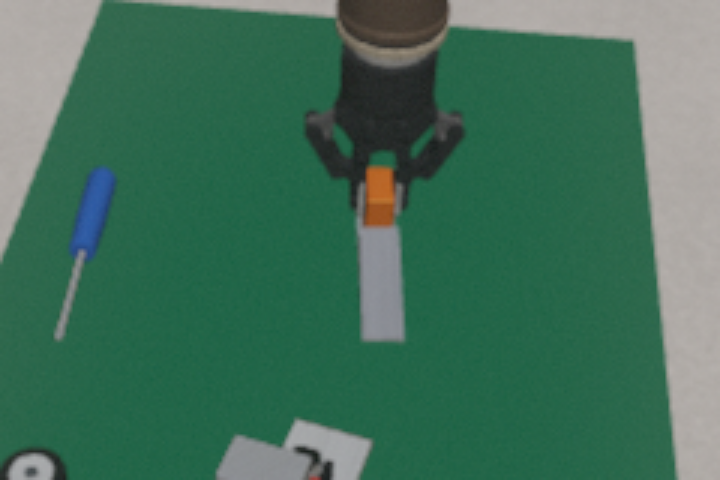

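Emit:
servo_tool:
  deltas:
    - {"x":-0.003,"y":0.011,"z":-0.0005,"ax":0,"ay":0,"az":-2.5,"gripper":1}
    - {"x":-0.003,"y":0.011,"z":0,"ax":0,"ay":0,"az":-2.5,"gripper":1}
    - {"x":-0.003,"y":0.011,"z":0,"ax":0,"ay":0,"az":-2.5,"gripper":1}
    - {"x":-0.003,"y":0.011,"z":0,"ax":0,"ay":0,"az":-2.5,"gripper":1}
    - {"x":-0.003,"y":0.011,"z":0,"ax":0,"ay":0,"az":-2.5,"gripper":1}
    - {"x":-0.003,"y":0.011,"z":0,"ax":0,"ay":0,"az":-2.5,"gripper":1}
    - {"x":-0.003,"y":0.011,"z":0,"ax":0,"ay":0,"az":-2.5,"gripper":1}
    - {"x":-0.002,"y":0.009,"z":0,"ax":0,"ay":0,"az":-2.5,"gripper":1}
    - {"x":0,"y":0,"z":0,"ax":0,"ay":0,"az":0,"gripper":1}
    - {"x":0,"y":0,"z":0,"ax":0,"ay":0,"az":0,"gripper":1}

```text
t: 6.6
tool_pos: [0.4712, -0.1145, 0.0239]
tool_rot: [0.703, 0.079, 0.703, -0.079]
ft_force: [-0.4, 1.3, -0.7]
width: 0.268
```

```bash
python3 - <<'E'
from st import *
st(); im,d=capture('side'); save('side3.png',cv2.resize(im[130:290,220:460],None,fx=3,fy=3))
im,d=capture('top'); save('top3.png',cv2.resize(im[150:260,170:430],None,fx=3,fy=3)); np.savez('/tmp/top3',im=im,d=d)
P=pts('top',d); X,Y,Z=np.moveaxis(P,2,0);hsv=cv2.cvtColor(im,cv2.COLOR_RGB2HSV)
g=(hsv[...,0]>55)&(hsv[...,0]<90)&(hsv[...,1]>110)
m=~g&(Z<.03)&(Z>0.002)&(Y>-.09)&(Y<0.035)&(X>.4)&(X<.6)
print(m.sum(),cv2.minAreaRect(P[m][:,:2].astype(np.float32)*1000))
E
```

```text
t 6.6 tcp [ 0.4712 -0.1145  0.0239] tool z yaw -12.77 down [ 0. -0. -1.] width 0.268
jig-frame rel nose (mm) [-167.3   -1.9] F along/lat/z [ 1.13  0.65 -0.67] q [ 0.27  0.51 -0.19  2.1   0.18  0.54 -0.27]
333 ((490.9114990234375, -27.32607650756836), (85.7283935546875, 36.07666778564453), 77.08024597167969)
```

View pics/side3.png

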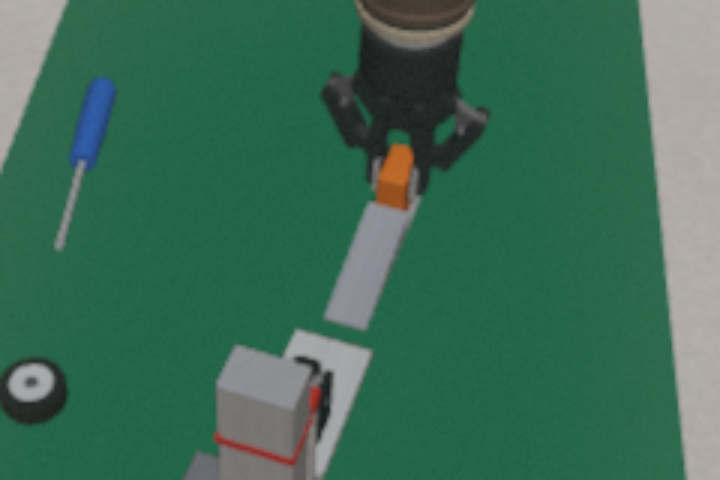

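View pics/top3.png

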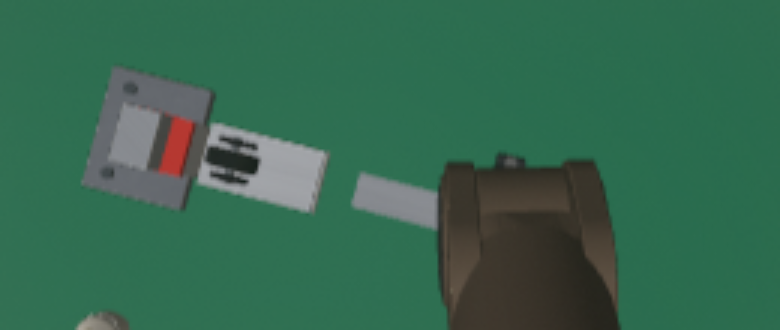

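Wedge and rest are collinear at about 77°, with a gap of about 32 mm between toe and nose. Sliding in.

Emit:
servo_tool:
  deltas:
    - {"x":0.0011,"y":0.0049,"z":0,"ax":0,"ay":0,"az":0,"gripper":1}
    - {"x":0.0011,"y":0.0049,"z":0,"ax":0,"ay":0,"az":0,"gripper":1}
    - {"x":0.0011,"y":0.0049,"z":0,"ax":0,"ay":0,"az":0,"gripper":1}
    - {"x":0.0011,"y":0.0049,"z":0,"ax":0,"ay":0,"az":0,"gripper":1}
    - {"x":0.0011,"y":0.0049,"z":0,"ax":0,"ay":0,"az":0,"gripper":1}
    - {"x":0.0011,"y":0.0049,"z":0,"ax":0,"ay":0,"az":0,"gripper":1}
    - {"x":0.0011,"y":0.0049,"z":0,"ax":0,"ay":0,"az":0,"gripper":1}
    - {"x":0.0011,"y":0.0049,"z":0,"ax":0,"ay":0,"az":0,"gripper":1}
    - {"x":0.0011,"y":0.0049,"z":0,"ax":0,"ay":0,"az":0,"gripper":1}
    - {"x":0.0011,"y":0.0049,"z":0,"ax":0,"ay":0,"az":0,"gripper":1}
    - {"x":0,"y":0,"z":0,"ax":0,"ay":0,"az":0,"gripper":1}

```text
t: 7.62
tool_pos: [0.4823, -0.0635, 0.0239]
tool_rot: [0.703, 0.079, 0.703, -0.079]
ft_force: [1.1, 1.2, 0.1]
width: 0.271
```

```bash
python3 - <<'E'
from st import *
st(); im,d=capture('side'); save('side4.png',cv2.resize(im[130:290,220:460],None,fx=3,fy=3))
E
```

```text
t 7.62 tcp [ 0.4823 -0.0635  0.0239] tool z yaw -12.84 down [ 0.     0.001 -1.   ] width 0.271
jig-frame rel nose (mm) [-115.1   -1.2] F along/lat/z [ 1.38 -0.81  0.09] q [ 0.16  0.51 -0.19  2.1   0.18  0.54 -0.37]
```

View pics/side4.png

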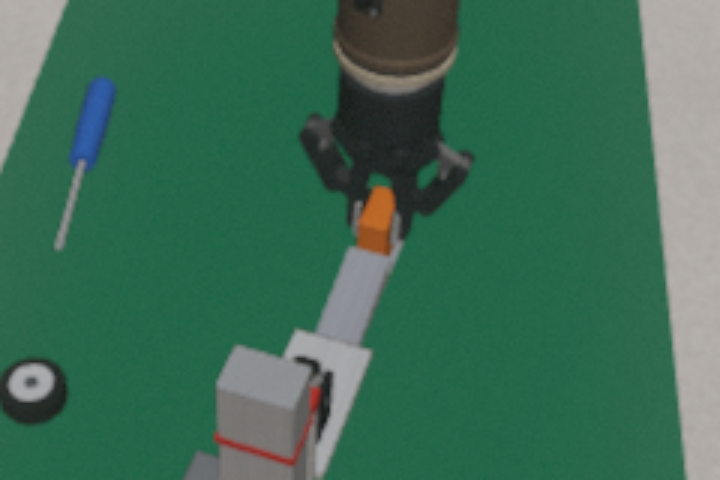

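The toe is under the nose. From here I'll go in small steps and watch the force.

Emit:
servo_tool:
  deltas:
    - {"x":0.00045,"y":0.00195,"z":0,"ax":0,"ay":0,"az":0,"gripper":1}
    - {"x":0.00045,"y":0.00195,"z":0,"ax":0,"ay":0,"az":0,"gripper":1}
    - {"x":0.00045,"y":0.00195,"z":0,"ax":0,"ay":0,"az":0,"gripper":1}
    - {"x":0.00045,"y":0.00195,"z":0,"ax":0,"ay":0,"az":0,"gripper":1}
    - {"x":0.00045,"y":0.00195,"z":0,"ax":0,"ay":0,"az":0,"gripper":1}

```text
t: 8.08
tool_pos: [0.4841, -0.0555, 0.0238]
tool_rot: [0.703, 0.08, 0.703, -0.08]
ft_force: [-0.9, -2.1, 2.3]
width: 0.267
```

Emit:
servo_tool:
  deltas:
    - {"x":0.00045,"y":0.00195,"z":0,"ax":0,"ay":0,"az":0,"gripper":1}
    - {"x":0.00045,"y":0.00195,"z":0,"ax":0,"ay":0,"az":0,"gripper":1}
    - {"x":0.00045,"y":0.00195,"z":0,"ax":0,"ay":0,"az":0,"gripper":1}
    - {"x":0.00045,"y":0.00195,"z":0,"ax":0,"ay":0,"az":0,"gripper":1}
    - {"x":0.00045,"y":0.00195,"z":0,"ax":0,"ay":0,"az":0,"gripper":1}

```text
t: 8.5
tool_pos: [0.4864, -0.0455, 0.0239]
tool_rot: [0.703, 0.08, 0.703, -0.08]
ft_force: [-0.8, -2.8, 3.2]
width: 0.273
```

Emit:
servo_tool:
  deltas:
    - {"x":0.00045,"y":0.00195,"z":0,"ax":0,"ay":0,"az":0,"gripper":1}
    - {"x":0.00045,"y":0.00195,"z":0,"ax":0,"ay":0,"az":0,"gripper":1}
    - {"x":0.00045,"y":0.00195,"z":0,"ax":0,"ay":0,"az":0,"gripper":1}
    - {"x":0.00045,"y":0.00195,"z":0,"ax":0,"ay":0,"az":0,"gripper":1}
    - {"x":0.00045,"y":0.00195,"z":0,"ax":0,"ay":0,"az":0,"gripper":1}

```text
t: 8.92
tool_pos: [0.4887, -0.0358, 0.0239]
tool_rot: [0.703, 0.08, 0.703, -0.08]
ft_force: [-1.2, -2.1, 3.9]
width: 0.272
```

```bash
python3 st.py
```

```text
t 8.92 tcp [ 0.4887 -0.0358  0.0239] tool z yaw -12.94 down [ 0. -0. -1.] width 0.272
jig-frame rel nose (mm) [-86.7  -1.2] F along/lat/z [-2.32  0.67  3.92] q [ 0.1   0.52 -0.18  2.09  0.17  0.55 -0.43]
```

Emit:
servo_tool:
  deltas:
    - {"x":0.00045,"y":0.00195,"z":0,"ax":0,"ay":0,"az":0,"gripper":1}
    - {"x":0.00045,"y":0.00195,"z":0,"ax":0,"ay":0,"az":0,"gripper":1}
    - {"x":0.00045,"y":0.00195,"z":0,"ax":0,"ay":0,"az":0,"gripper":1}
    - {"x":0.00045,"y":0.00195,"z":0,"ax":0,"ay":0,"az":0,"gripper":1}

```text
t: 9.25
tool_pos: [0.4902, -0.0285, 0.0238]
tool_rot: [0.702, 0.08, 0.703, -0.08]
ft_force: [-2.4, -8.9, 6.1]
width: 0.273
```

Emit:
servo_tool:
  deltas:
    - {"x":0.00045,"y":0.00195,"z":0,"ax":0,"ay":0,"az":0,"gripper":1}
    - {"x":0.00045,"y":0.00195,"z":0,"ax":0,"ay":0,"az":0,"gripper":1}
    - {"x":0.00045,"y":0.00195,"z":0,"ax":0,"ay":0,"az":0,"gripper":1}
    - {"x":0.00045,"y":0.00195,"z":0,"ax":0,"ay":0,"az":0,"gripper":1}

```text
t: 9.58
tool_pos: [0.4919, -0.0216, 0.0238]
tool_rot: [0.702, 0.08, 0.703, -0.081]
ft_force: [-1.5, -7.9, 6.5]
width: 0.269
```

```bash
python3 - <<'E'
from st import *
st(); im,d=capture('top'); P=pts('top',d); Z=P[...,2]; z0=np.load('/tmp/top3.npz'); Z0=pts('top',z0['d'])[...,2]
X,Y=P[...,0],P[...,1]
m=(Z>.018)&(Z<.04)&(Y>.06)&(Y<.09)&(X>.49)&(X<.54)
print('rest rise mm',m.sum(),1000*np.median(Z[m]),1000*np.median(Z0[m]))
E
```

```text
t 9.58 tcp [ 0.4919 -0.0216  0.0238] tool z yaw -13.02 down [-0.001 -0.002 -1.   ] width 0.269
jig-frame rel nose (mm) [-72.2  -1.1] F along/lat/z [-8.08 -0.28  6.53] q [ 0.07  0.52 -0.18  2.09  0.17  0.55 -0.46]
rest rise mm 46 26.204223403375025 25.13799044959164
```

Emit:
servo_tool:
  deltas:
    - {"x":0.00045,"y":0.00195,"z":0.0002,"ax":0,"ay":0,"az":0,"gripper":1}
    - {"x":0.00045,"y":0.00195,"z":0.0002,"ax":0,"ay":0,"az":0,"gripper":1}
    - {"x":0.00045,"y":0.00195,"z":0,"ax":0,"ay":0,"az":0,"gripper":1}
    - {"x":0.00045,"y":0.00195,"z":0,"ax":0,"ay":0,"az":0,"gripper":1}

```text
t: 9.97
tool_pos: [0.4933, -0.0133, 0.0239]
tool_rot: [0.702, 0.08, 0.703, -0.08]
ft_force: [-1.7, -6.8, 1.3]
width: 0.274
```

Emit:
servo_tool:
  deltas:
    - {"x":0.00045,"y":0.00195,"z":0,"ax":0,"ay":0,"az":0,"gripper":1}
    - {"x":0.00045,"y":0.00195,"z":0,"ax":0,"ay":0,"az":0,"gripper":1}

```text
t: 10.13
tool_pos: [0.4942, -0.0094, 0.0239]
tool_rot: [0.702, 0.08, 0.703, -0.08]
ft_force: [-1.7, -7.3, 1.3]
width: 0.276
```

Emit:
servo_tool:
  deltas:
    - {"x":0.00045,"y":0.00195,"z":0,"ax":0,"ay":0,"az":0,"gripper":1}
    - {"x":0.00045,"y":0.00195,"z":0,"ax":0,"ay":0,"az":0,"gripper":1}

```text
t: 10.3
tool_pos: [0.4951, -0.0056, 0.0239]
tool_rot: [0.702, 0.08, 0.703, -0.08]
ft_force: [-1.6, -6.5, 0.9]
width: 0.274
```

```bash
cat > rise.py <<'E'
from st import *
def rise():
    im,d=capture('top'); P=pts('top',d); Z=P[...,2]; z0=np.load('/tmp/top3.npz'); Z0=pts('top',z0['d'])[...,2]
    X,Y=P[...,0],P[...,1]
    m=(Z0>.018)&(Z0<.04)&(Y>.06)&(Y<.09)&(X>.49)&(X<.54)
    print('rest rise mm',m.sum(),1000*np.median(Z[m]-Z0[m]),1000*np.mean(Z[m]-Z0[m]))
if __name__=='__main__': st();rise()
E
python3 rise.py
```

```text
t 10.3 tcp [ 0.4951 -0.0056  0.0239] tool z yaw -12.99 down [-0.001 -0.001 -1.   ] width 0.274
jig-frame rel nose (mm) [-55.8  -0.7] F along/lat/z [-6.68  0.14  0.93] q [ 0.04  0.52 -0.18  2.08  0.17  0.55 -0.49]
rest rise mm 0 nan nan
  return _methods._mean(a, axis=axis, dtype=dtype,
  ret = ret.dtype.type(ret / rcount)
```

Emit:
servo_tool:
  deltas:
    - {"x":0.00045,"y":0.00195,"z":0,"ax":0,"ay":0,"az":0,"gripper":1}
    - {"x":0.00045,"y":0.00195,"z":0,"ax":0,"ay":0,"az":0,"gripper":1}

```text
t: 10.52
tool_pos: [0.4959, -0.0018, 0.0239]
tool_rot: [0.702, 0.08, 0.703, -0.081]
ft_force: [-2.1, -6.1, 2.1]
width: 0.27
```

Emit:
servo_tool:
  deltas:
    - {"x":0.00025,"y":0.001,"z":0,"ax":0,"ay":0,"az":0,"gripper":1}
    - {"x":0.00025,"y":0.001,"z":0,"ax":0,"ay":0,"az":0,"gripper":1}

```text
t: 10.68
tool_pos: [0.4965, 0.0003, 0.0239]
tool_rot: [0.702, 0.08, 0.703, -0.08]
ft_force: [-1.1, -7.8, 2.0]
width: 0.272
```

Emit:
servo_tool:
  deltas:
    - {"x":0.00025,"y":0.001,"z":0,"ax":0,"ay":0,"az":0,"gripper":1}
    - {"x":0.00025,"y":0.001,"z":0,"ax":0,"ay":0,"az":0,"gripper":1}

```text
t: 10.85
tool_pos: [0.4969, 0.0023, 0.0238]
tool_rot: [0.702, 0.08, 0.703, -0.08]
ft_force: [-1.2, -6.2, 2.7]
width: 0.275
```

```bash
python3 - <<'E'
from st import *
st(); im,d=capture('side'); save('side5.png',cv2.resize(im[130:330,220:460],None,fx=3,fy=3))
E
```

```text
t 10.85 tcp [0.4969 0.0023 0.0238] tool z yaw -12.99 down [-0.002 -0.001 -1.   ] width 0.275
jig-frame rel nose (mm) [-47.8  -0.7] F along/lat/z [-6.35 -0.24  2.72] q [ 0.02  0.52 -0.18  2.08  0.17  0.56 -0.5 ]
```

View pics/side5.png

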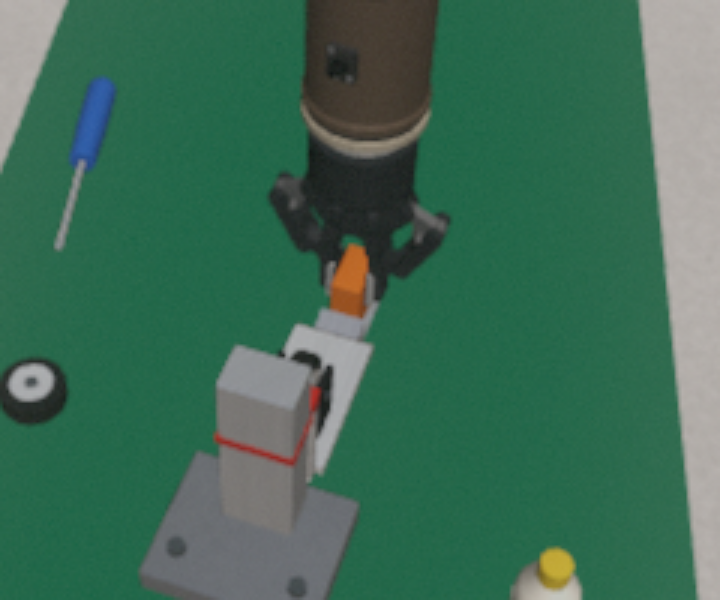

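Steady push is about 6.5–7 N and the stop isn't reached yet. Taking 1 mm steps.

Emit:
servo_tool:
  deltas:
    - {"x":0.00025,"y":0.001,"z":0,"ax":0,"ay":0,"az":0,"gripper":1}
    - {"x":0.00025,"y":0.001,"z":0,"ax":0,"ay":0,"az":0,"gripper":1}

```text
t: 11.07
tool_pos: [0.4974, 0.0042, 0.0239]
tool_rot: [0.702, 0.08, 0.703, -0.08]
ft_force: [-1.4, -6.8, 1.8]
width: 0.271
```

Emit:
servo_tool:
  deltas:
    - {"x":0.00025,"y":0.001,"z":0,"ax":0,"ay":0,"az":0,"gripper":1}

```text
t: 11.15
tool_pos: [0.4977, 0.0053, 0.0239]
tool_rot: [0.702, 0.08, 0.703, -0.08]
ft_force: [-1.1, -6.5, 2.2]
width: 0.267
```

Emit:
servo_tool:
  deltas:
    - {"x":0.00025,"y":0.001,"z":0,"ax":0,"ay":0,"az":0,"gripper":1}

```text
t: 11.23
tool_pos: [0.4979, 0.0063, 0.0239]
tool_rot: [0.702, 0.08, 0.703, -0.08]
ft_force: [-1.8, -7.0, 1.8]
width: 0.27
```

Emit:
servo_tool:
  deltas:
    - {"x":0.00025,"y":0.001,"z":0,"ax":0,"ay":0,"az":0,"gripper":1}

```text
t: 11.32
tool_pos: [0.4981, 0.0073, 0.0239]
tool_rot: [0.702, 0.08, 0.703, -0.08]
ft_force: [-1.8, -6.4, 1.9]
width: 0.272
```

```bash
python3 st.py
```

```text
t 11.32 tcp [0.4981 0.0073 0.0239] tool z yaw -12.99 down [-0.002 -0.001 -1.   ] width 0.272
jig-frame rel nose (mm) [-42.7  -0.8] F along/lat/z [-6.64  0.29  1.92] q [ 0.01  0.53 -0.18  2.07  0.17  0.56 -0.51]
```

Emit:
servo_tool:
  deltas:
    - {"x":0.00025,"y":0.001,"z":0,"ax":0,"ay":0,"az":0,"gripper":1}

```text
t: 11.4
tool_pos: [0.4984, 0.0082, 0.0238]
tool_rot: [0.702, 0.08, 0.703, -0.08]
ft_force: [-1.9, -6.9, 1.0]
width: 0.271
```

Emit:
servo_tool:
  deltas:
    - {"x":0.00025,"y":0.001,"z":0,"ax":0,"ay":0,"az":0,"gripper":1}

```text
t: 11.48
tool_pos: [0.4987, 0.0092, 0.0239]
tool_rot: [0.702, 0.08, 0.703, -0.081]
ft_force: [-1.9, -7.0, 2.0]
width: 0.271
```

Emit:
servo_tool:
  deltas:
    - {"x":0.00025,"y":0.001,"z":0,"ax":0,"ay":0,"az":0,"gripper":1}

```text
t: 11.57
tool_pos: [0.4989, 0.0101, 0.0239]
tool_rot: [0.702, 0.08, 0.703, -0.081]
ft_force: [-2.4, -10.7, 4.5]
width: 0.268
```

```bash
python3 st.py
```

```text
t 11.57 tcp [0.4989 0.0101 0.0239] tool z yaw -13.0 down [-0.002 -0.001 -1.   ] width 0.268
jig-frame rel nose (mm) [-39.7  -0.8] F along/lat/z [-11.01  -0.09   4.53] q [ 0.    0.53 -0.18  2.07  0.17  0.56 -0.52]
```

The force has jumped, so the rest is at the stop. Going on in 0.5 mm steps towards about 15 N.

Emit:
servo_tool:
  deltas:
    - {"x":0.0001,"y":0.0005,"z":0,"ax":0,"ay":0,"az":0,"gripper":1}

```text
t: 11.65
tool_pos: [0.4989, 0.0102, 0.0239]
tool_rot: [0.702, 0.079, 0.703, -0.081]
ft_force: [-1.9, -11.0, 3.8]
width: 0.273
```

```bash
python3 st.py
```

```text
t 11.65 tcp [0.4989 0.0102 0.0239] tool z yaw -13.01 down [-0.002 -0.002 -1.   ] width 0.273
jig-frame rel nose (mm) [-39.7  -0.8] F along/lat/z [-11.15  -0.59   3.79] q [ 0.    0.53 -0.18  2.07  0.17  0.56 -0.52]
```

Emit:
servo_tool:
  deltas:
    - {"x":0.0001,"y":0.0005,"z":0,"ax":0,"ay":0,"az":0,"gripper":1}

```text
t: 11.73
tool_pos: [0.4988, 0.0102, 0.0239]
tool_rot: [0.702, 0.079, 0.703, -0.081]
ft_force: [-3.1, -11.7, 4.7]
width: 0.273
```

Emit:
servo_tool:
  deltas:
    - {"x":0.0001,"y":0.0005,"z":0,"ax":0,"ay":0,"az":0,"gripper":1}

```text
t: 11.82
tool_pos: [0.4988, 0.0102, 0.0238]
tool_rot: [0.702, 0.079, 0.703, -0.081]
ft_force: [-3.3, -13.0, 4.7]
width: 0.272
```

```bash
python3 st.py
```

```text
t 11.82 tcp [0.4988 0.0102 0.0238] tool z yaw -13.06 down [-0.002 -0.003 -1.   ] width 0.272
jig-frame rel nose (mm) [-39.6  -0.8] F along/lat/z [-13.4    0.27   4.7 ] q [ 0.    0.53 -0.17  2.07  0.17  0.56 -0.52]
```

Emit:
servo_tool:
  deltas:
    - {"x":0.0001,"y":0.0005,"z":0,"ax":0,"ay":0,"az":0,"gripper":1}

```text
t: 11.9
tool_pos: [0.4989, 0.0103, 0.0239]
tool_rot: [0.702, 0.079, 0.703, -0.082]
ft_force: [-4.0, -14.8, 6.1]
width: 0.273
```

Emit:
servo_tool:
  deltas:
    - {"x":0.0001,"y":0.0005,"z":0,"ax":0,"ay":0,"az":0,"gripper":1}
    - {"x":0,"y":0,"z":0,"ax":0,"ay":0,"az":0,"gripper":1}

```text
t: 12.07
tool_pos: [0.4988, 0.0104, 0.0238]
tool_rot: [0.702, 0.079, 0.703, -0.082]
ft_force: [-3.3, -14.9, 6.2]
width: 0.27
```

```bash
python3 st.py
```

```text
t 12.07 tcp [0.4988 0.0104 0.0238] tool z yaw -13.1 down [-0.003 -0.004 -1.   ] width 0.27
jig-frame rel nose (mm) [-39.5  -0.7] F along/lat/z [-15.22  -0.13   6.17] q [-0.    0.53 -0.17  2.07  0.17  0.56 -0.52]
```

Emit:
servo_tool:
  deltas:
    - {"x":0,"y":0,"z":0,"ax":0,"ay":0,"az":0,"gripper":0}
    - {"x":0,"y":0,"z":0,"ax":0,"ay":0,"az":0,"gripper":0}
    - {"x":0,"y":0,"z":0,"ax":0,"ay":0,"az":0,"gripper":0}
    - {"x":0,"y":0,"z":0,"ax":0,"ay":0,"az":0,"gripper":0}
    - {"x":0,"y":0,"z":0,"ax":0,"ay":0,"az":0,"gripper":0}
    - {"x":0,"y":0,"z":0,"ax":0,"ay":0,"az":0,"gripper":0}

```text
t: 12.57
tool_pos: [0.5003, 0.0141, 0.0242]
tool_rot: [0.703, 0.08, 0.703, -0.079]
ft_force: [0.3, 0.0, -0.1]
width: 0.998
```

```bash
python3 - <<'E'
from st import *
st(); im,d=capture('side'); save('side6.png',cv2.resize(im[130:330,220:460],None,fx=3,fy=3))
E
```

```text
t 12.57 tcp [0.5003 0.0141 0.0242] tool z yaw -12.91 down [ 0.  0. -1.] width 0.998
jig-frame rel nose (mm) [-35.5  -1.3] F along/lat/z [ 0.08 -0.25 -0.07] q [-0.    0.53 -0.18  2.07  0.17  0.56 -0.52]
```

View pics/side6.png

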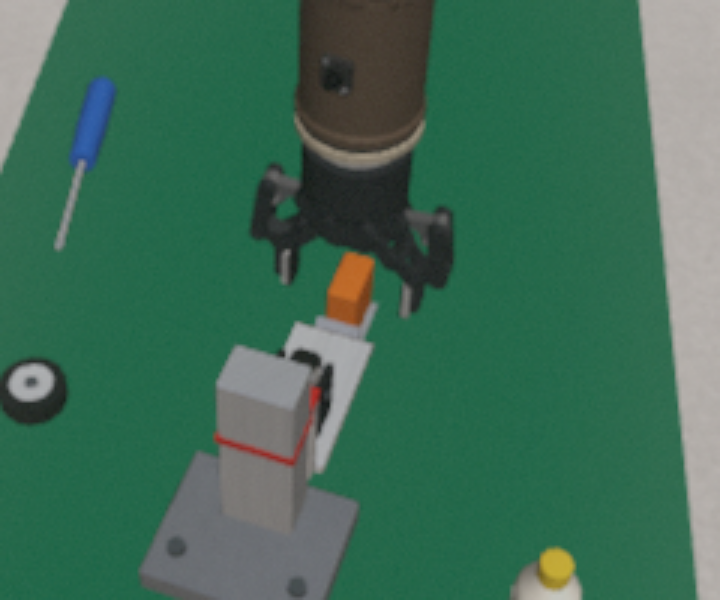

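The gripper is free of the grip at (350,288) in the crop. Now up, back, shut the fingers, and come down behind it.

Emit:
servo_tool:
  deltas:
    - {"x":0,"y":0,"z":0.02,"ax":0,"ay":0,"az":0,"gripper":0}
    - {"x":0,"y":0,"z":0.03,"ax":0,"ay":0,"az":0,"gripper":0}
    - {"x":0,"y":0,"z":0.03,"ax":0,"ay":0,"az":0,"gripper":0}
    - {"x":0,"y":0,"z":0.02,"ax":0,"ay":0,"az":0,"gripper":0}
    - {"x":-0.004,"y":-0.0175,"z":0,"ax":0,"ay":0,"az":0,"gripper":1}
    - {"x":-0.004,"y":-0.0175,"z":0,"ax":0,"ay":0,"az":0,"gripper":1}
    - {"x":-0.004,"y":-0.0175,"z":0,"ax":0,"ay":0,"az":0,"gripper":1}
    - {"x":-0.004,"y":-0.0175,"z":0,"ax":0,"ay":0,"az":0,"gripper":1}
    - {"x":0,"y":0,"z":0,"ax":0,"ay":0,"az":0,"gripper":1}
    - {"x":0,"y":0,"z":0,"ax":0,"ay":0,"az":0,"gripper":1}
    - {"x":0,"y":0,"z":0,"ax":0,"ay":0,"az":0,"gripper":1}
  grip_force: 20

```text
t: 13.53
tool_pos: [0.4844, -0.0556, 0.1243]
tool_rot: [0.703, 0.08, 0.703, -0.079]
ft_force: [-0.5, 0.1, -0.6]
width: 0.007
```

```bash
python3 - <<'E'
from st import *
st(); im,d=capture('side'); save('side7.png',cv2.resize(im[80:330,220:460],None,fx=2.4,fy=2.4))
E
```

```text
t 13.53 tcp [ 0.4844 -0.0556  0.1243] tool z yaw -12.92 down [ 0.  0. -1.] width 0.007
jig-frame rel nose (mm) [-107.    -1.5] F along/lat/z [ 0.01  0.48 -0.61] q [ 0.16  0.35 -0.2   2.02  0.1   0.78 -0.32]
```

View pics/side7.png

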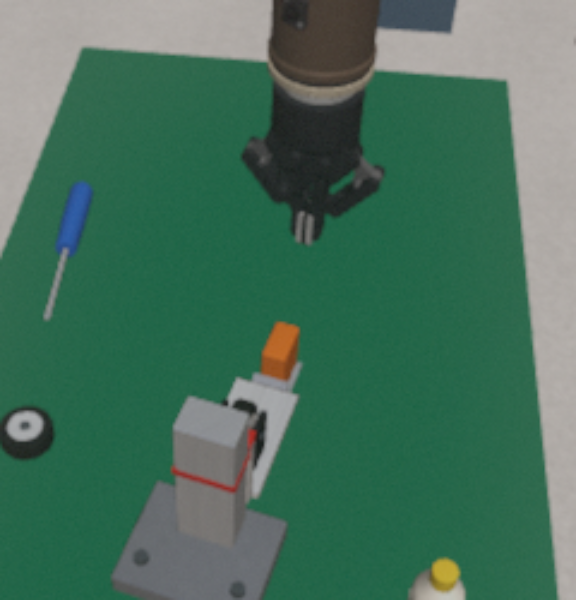

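Emit:
servo_tool:
  deltas:
    - {"x":0,"y":0,"z":-0.02,"ax":0,"ay":0,"az":0,"gripper":1}
    - {"x":0,"y":0,"z":-0.025,"ax":0,"ay":0,"az":0,"gripper":1}
    - {"x":0,"y":0,"z":-0.025,"ax":0,"ay":0,"az":0,"gripper":1}
    - {"x":0,"y":0,"z":-0.02,"ax":0,"ay":0,"az":0,"gripper":1}
    - {"x":0,"y":0,"z":-0.015,"ax":0,"ay":0,"az":0,"gripper":1}
    - {"x":0.001,"y":0.005,"z":0,"ax":0,"ay":0,"az":0,"gripper":1}
    - {"x":0.001,"y":0.005,"z":0,"ax":0,"ay":0,"az":0,"gripper":1}
    - {"x":0.001,"y":0.005,"z":0,"ax":0,"ay":0,"az":0,"gripper":1}
    - {"x":0.001,"y":0.005,"z":0,"ax":0,"ay":0,"az":0,"gripper":1}
    - {"x":0,"y":0,"z":0,"ax":0,"ay":0,"az":0,"gripper":1}

```text
t: 14.42
tool_pos: [0.4895, -0.0344, 0.0203]
tool_rot: [0.704, 0.079, 0.702, -0.079]
ft_force: [0.9, -0.1, -0.4]
width: -0.001
```

```bash
python3 - <<'E'
from st import *
st(); im,d=capture('side'); save('side8.png',cv2.resize(im[80:330,220:460],None,fx=2.4,fy=2.4))
E
```

```text
t 14.42 tcp [ 0.4895 -0.0344  0.0203] tool z yaw -12.82 down [ 0.002  0.001 -1.   ] width -0.001
jig-frame rel nose (mm) [-85.2  -1.7] F along/lat/z [ 0.05 -0.87 -0.42] q [ 0.08  0.52 -0.16  2.1   0.16  0.53 -0.42]
```

View pics/side8.png

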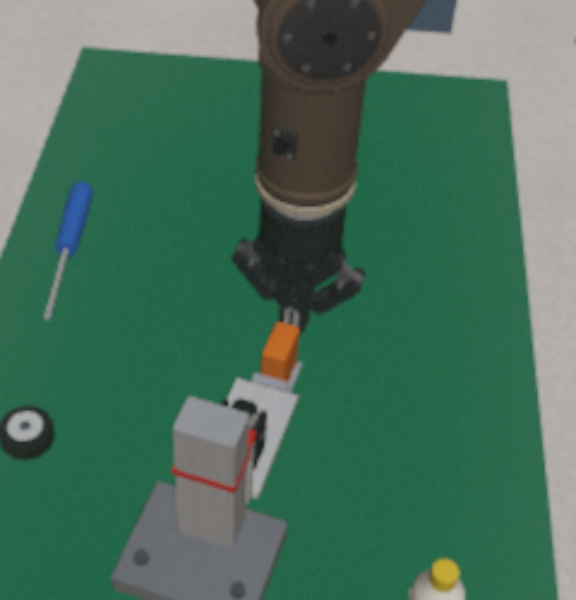

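Emit:
servo_tool:
  deltas:
    - {"x":0.0005,"y":0.002,"z":0,"ax":0,"ay":0,"az":0,"gripper":1}
    - {"x":0.0005,"y":0.002,"z":0,"ax":0,"ay":0,"az":0,"gripper":1}
    - {"x":0.0005,"y":0.002,"z":0,"ax":0,"ay":0,"az":0,"gripper":1}

```text
t: 14.72
tool_pos: [0.4898, -0.0304, 0.0194]
tool_rot: [0.703, 0.08, 0.702, -0.08]
ft_force: [-0.5, -0.5, -0.6]
width: -0.004
```

Emit:
servo_tool:
  deltas:
    - {"x":0.0002,"y":0.001,"z":0,"ax":0,"ay":0,"az":0,"gripper":1}
    - {"x":0.0002,"y":0.001,"z":0,"ax":0,"ay":0,"az":0,"gripper":1}

```text
t: 14.88
tool_pos: [0.4901, -0.0282, 0.0193]
tool_rot: [0.703, 0.08, 0.703, -0.08]
ft_force: [0.4, -0.2, -0.1]
width: 0.004
```

Emit:
servo_tool:
  deltas:
    - {"x":0.0002,"y":0.001,"z":0,"ax":0,"ay":0,"az":0,"gripper":1}
    - {"x":0.0002,"y":0.001,"z":0,"ax":0,"ay":0,"az":0,"gripper":1}

```text
t: 15.05
tool_pos: [0.4904, -0.0263, 0.0192]
tool_rot: [0.703, 0.08, 0.703, -0.08]
ft_force: [-0.3, 0.1, -0.5]
width: 0.005
```

Emit:
servo_tool:
  deltas:
    - {"x":0.0002,"y":0.001,"z":0,"ax":0,"ay":0,"az":0,"gripper":1}

```text
t: 15.13
tool_pos: [0.4907, -0.0253, 0.0192]
tool_rot: [0.703, 0.08, 0.703, -0.08]
ft_force: [-0.5, 0.1, -0.0]
width: -0.003
```

```bash
python3 st.py
```

```text
t 15.13 tcp [ 0.4907 -0.0253  0.0192] tool z yaw -12.94 down [-0. -0. -1.] width -0.003
jig-frame rel nose (mm) [-76.   -0.8] F along/lat/z [-0.02  0.53 -0.05] q [ 0.06  0.53 -0.16  2.09  0.16  0.53 -0.44]
```

Emit:
servo_tool:
  deltas:
    - {"x":0.0002,"y":0.001,"z":0,"ax":0,"ay":0,"az":0,"gripper":1}
    - {"x":0.0002,"y":0.001,"z":0,"ax":0,"ay":0,"az":0,"gripper":1}

```text
t: 15.3
tool_pos: [0.4911, -0.0232, 0.0192]
tool_rot: [0.703, 0.08, 0.703, -0.08]
ft_force: [0.4, 0.2, -0.2]
width: -0.002
```

Emit:
servo_tool:
  deltas:
    - {"x":0.0002,"y":0.001,"z":0,"ax":0,"ay":0,"az":0,"gripper":1}

```text
t: 15.38
tool_pos: [0.4913, -0.0222, 0.0192]
tool_rot: [0.703, 0.08, 0.703, -0.08]
ft_force: [0.5, 0.0, -0.4]
width: 0.001
```

Emit:
servo_tool:
  deltas:
    - {"x":0.0002,"y":0.001,"z":0,"ax":0,"ay":0,"az":0,"gripper":1}

```text
t: 15.47
tool_pos: [0.4913, -0.0221, 0.0192]
tool_rot: [0.702, 0.08, 0.703, -0.08]
ft_force: [-1.5, -6.8, 2.4]
width: 0.001
```

Emit:
servo_tool:
  deltas:
    - {"x":0.0002,"y":0.001,"z":0,"ax":0,"ay":0,"az":0,"gripper":1}

```text
t: 15.55
tool_pos: [0.4913, -0.0221, 0.0192]
tool_rot: [0.702, 0.079, 0.703, -0.081]
ft_force: [-1.4, -10.1, 3.1]
width: 0.004
```

```bash
python3 st.py
```

```text
t 15.55 tcp [ 0.4913 -0.0221  0.0192] tool z yaw -13.03 down [-0.001 -0.002 -1.   ] width 0.004
jig-frame rel nose (mm) [-72.8  -0.7] F along/lat/z [-10.18  -0.93   3.15] q [ 0.05  0.53 -0.16  2.09  0.16  0.54 -0.45]
```

Emit:
servo_tool:
  deltas:
    - {"x":0.0002,"y":0.001,"z":0,"ax":0,"ay":0,"az":0,"gripper":1}

```text
t: 15.63
tool_pos: [0.4912, -0.0221, 0.0192]
tool_rot: [0.702, 0.079, 0.703, -0.082]
ft_force: [-2.5, -14.0, 5.8]
width: 0.006
```

Emit:
servo_tool:
  deltas:
    - {"x":0.0001,"y":0.0004,"z":0,"ax":0,"ay":0,"az":0,"gripper":1}

```text
t: 15.72
tool_pos: [0.4912, -0.0221, 0.0192]
tool_rot: [0.702, 0.079, 0.703, -0.082]
ft_force: [-1.4, -13.2, 4.8]
width: 0.001
```

```bash
python3 st.py
```

```text
t 15.72 tcp [ 0.4912 -0.0221  0.0192] tool z yaw -13.11 down [-0.002 -0.003 -1.   ] width 0.001
jig-frame rel nose (mm) [-72.8  -0.6] F along/lat/z [-13.14  -1.63   4.81] q [ 0.05  0.53 -0.15  2.09  0.16  0.54 -0.45]
```

Emit:
servo_tool:
  deltas:
    - {"x":0.0001,"y":0.0004,"z":0,"ax":0,"ay":0,"az":0,"gripper":1}
    - {"x":0,"y":0,"z":0,"ax":0,"ay":0,"az":0,"gripper":1}

```text
t: 15.88
tool_pos: [0.4912, -0.0221, 0.0192]
tool_rot: [0.702, 0.08, 0.703, -0.082]
ft_force: [-2.6, -13.3, 5.4]
width: -0.003
```

Emit:
servo_tool:
  deltas:
    - {"x":0.0001,"y":0.0003,"z":0,"ax":0,"ay":0,"az":0,"gripper":1}
    - {"x":0,"y":0,"z":0,"ax":0,"ay":0,"az":0,"gripper":1}

```text
t: 16.05
tool_pos: [0.4912, -0.0221, 0.0192]
tool_rot: [0.702, 0.08, 0.703, -0.082]
ft_force: [-2.7, -13.9, 5.3]
width: -0.0
```

```bash
python3 st.py
```

```text
t 16.05 tcp [ 0.4912 -0.0221  0.0192] tool z yaw -13.15 down [-0.002 -0.004 -1.   ] width -0.0
jig-frame rel nose (mm) [-72.8  -0.6] F along/lat/z [-14.18  -0.53   5.35] q [ 0.05  0.53 -0.15  2.09  0.16  0.54 -0.45]
```

Emit:
servo_tool:
  deltas:
    - {"x":0.0001,"y":0.0005,"z":0,"ax":0,"ay":0,"az":0,"gripper":1}
    - {"x":0,"y":0,"z":0,"ax":0,"ay":0,"az":0,"gripper":1}

```text
t: 16.22
tool_pos: [0.4912, -0.0221, 0.0192]
tool_rot: [0.702, 0.08, 0.703, -0.083]
ft_force: [-3.4, -15.2, 5.6]
width: 0.004
```

```bash
python3 st.py
```

```text
t 16.22 tcp [ 0.4912 -0.0221  0.0192] tool z yaw -13.18 down [-0.002 -0.004 -1.   ] width 0.004
jig-frame rel nose (mm) [-72.8  -0.6] F along/lat/z [-15.53  -0.1    5.64] q [ 0.05  0.53 -0.15  2.09  0.16  0.54 -0.45]
```

Emit:
servo_tool:
  deltas:
    - {"x":0.0001,"y":0.0006,"z":0,"ax":0,"ay":0,"az":0,"gripper":1}
    - {"x":0,"y":0,"z":0,"ax":0,"ay":0,"az":0,"gripper":1}

```text
t: 16.38
tool_pos: [0.4912, -0.022, 0.0192]
tool_rot: [0.702, 0.079, 0.703, -0.083]
ft_force: [-1.8, -17.2, 6.2]
width: -0.001
```

```bash
python3 st.py
```

```text
t 16.38 tcp [ 0.4912 -0.022   0.0192] tool z yaw -13.21 down [-0.002 -0.005 -1.   ] width -0.001
jig-frame rel nose (mm) [-72.7  -0.5] F along/lat/z [-17.12  -2.15   6.17] q [ 0.05  0.53 -0.15  2.09  0.16  0.54 -0.45]
```

Pressed to 17 N, about 8–10 N over the steady push. Backing straight off, then up and away.

Emit:
servo_tool:
  deltas:
    - {"x":-0.0005,"y":-0.002,"z":0,"ax":0,"ay":0,"az":0,"gripper":1}
    - {"x":-0.001,"y":-0.004,"z":0,"ax":0,"ay":0,"az":0,"gripper":1}
    - {"x":-0.002,"y":-0.01,"z":0,"ax":0,"ay":0,"az":0,"gripper":1}
    - {"x":-0.004,"y":-0.02,"z":0,"ax":0,"ay":0,"az":0,"gripper":1}
    - {"x":-0.004,"y":-0.02,"z":0.02,"ax":0,"ay":0,"az":0,"gripper":1}
    - {"x":-0.004,"y":-0.02,"z":0.03,"ax":0,"ay":0,"az":0,"gripper":1}
    - {"x":-0.004,"y":-0.03,"z":0.03,"ax":0,"ay":0,"az":0,"gripper":1}
    - {"x":-0.004,"y":-0.03,"z":0.03,"ax":0,"ay":0,"az":0,"gripper":1}
    - {"x":-0.004,"y":-0.03,"z":0.03,"ax":0,"ay":0,"az":0,"gripper":1}
    - {"x":-0.004,"y":-0.03,"z":0.01,"ax":0,"ay":0,"az":0,"gripper":1}
    - {"x":0,"y":-0.02,"z":0,"ax":0,"ay":0,"az":0,"gripper":1}
    - {"x":0,"y":0,"z":0,"ax":0,"ay":0,"az":0,"gripper":1}

```text
t: 17.38
tool_pos: [0.4605, -0.2369, 0.1683]
tool_rot: [0.703, 0.081, 0.701, -0.083]
ft_force: [-0.8, -0.2, -0.5]
width: -0.002
```

```bash
python3 - <<'E'
from rise import *
rise(); st()
z=np.load('/tmp/top3.npz');im0=z['im']
im,d=capture('top'); P=pts('top',d);X,Y,Z=np.moveaxis(P,2,0)
P0=pts('top',z['d'])
for PP,n in((P0,'before'),(P,'now')):
    x,y,zz=np.moveaxis(PP,2,0); m=(zz>.018)&(zz<.045)&(y>.06)&(y<.09)&(x>.49)&(x<.54); print(n,m.sum(),1000*np.median(zz[m]))
    m=(zz>.145)&(y>.15)&(y<.23)&(x>.5)&(x<.58); print(' coltop',1000*np.median(zz[m]))
save('top9.png',cv2.resize(im[90:290,120:430],None,fx=2.5,fy=2.5))
im,d=capture('side'); save('side9.png',cv2.resize(im[130:330,220:460],None,fx=3,fy=3))
for l in('spare_wheel','glue_bottle','screwdriver'): print(l,[np.round(r['at']) for r in search_frame('side',l)][:1])
E
```

```text
rest rise mm 180 7.9155743470221696 7.970097054722392
t 17.43 tcp [ 0.4605 -0.2339  0.1675] tool z yaw -13.18 down [ 0.001 -0.001 -1.   ] width 0.001
jig-frame rel nose (mm) [-286.1  -18.3] F along/lat/z [ 1.35  0.94 -0.44] q [ 0.5   0.34 -0.17  1.91  0.07  0.9   0.06]
before 172 25.261993431220265
 coltop 162.0757058108212
now 178 32.925116264793886
 coltop 162.01285513795372
spare_wheel [array([228., 260.])]
glue_bottle [array([401., 331.])]
screwdriver []
```

View pics/side9.png

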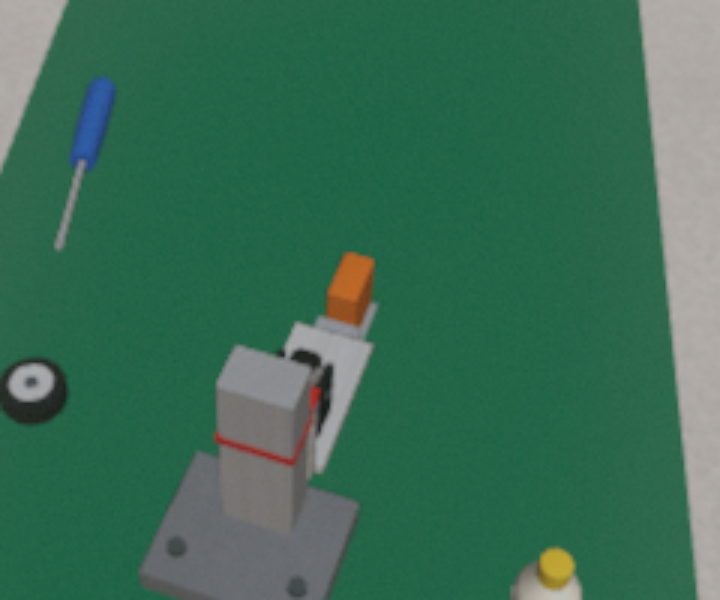

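View pics/top9.png

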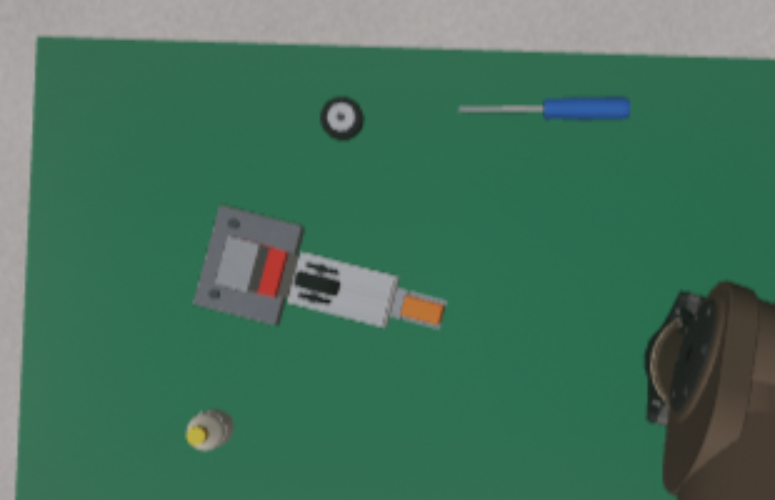

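The rest is up about 7.9 mm, the wedge is straight under the nose, the bystanders haven't moved and the arm is clear. Handing in.

```bash
python3 -c "
from bench import *
print(sign_off())"
```

```text
the job is handed in; nothing more can be done
None
```

The wedge is under the nose of the rest, the rest is up against the red stop, and I handed the job in at about 17.6 s of the 69 s allowed. Sign-off gives no verdict, so everything below is from my own readings.

- **Insertion:** I gripped the wedge by the orange block and slid it flat across the bench to line up with the rest. I then pushed it in with a steady 6.5–7 N until the force jumped at the stop.
- **Seating:** I pushed to about 15 N, let go, then pressed once on the back face with shut fingers up to about 17 N. The wedge moved no more than 0.1 mm, so it had not eased.
- **Rest height:** the top-camera depth showed it 7.7–7.9 mm above its start, with 7.3 mm or more needed.
- **Alignment:** measured from the top camera before it went in, the wedge was within about 1° of the rest. The pictures after I backed off show it still flat and straight.
- **Bystanders:** spare wheel and bottle were within 2 pixels of their starting positions in the side view. The network missed the screwdriver in the last side picture, but by eye it was unmoved.
- **Gripper:** clear of everything when I handed in.
- **Not measured:** I could not read the contact force between wedge and rest directly. From the push force I estimate well over 7.5 N and under 28 N.

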